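# Stack the anchor-plate tote on the tote of sensor boxes

## Robot

A 6-joint arm with a two-finger parallel gripper is mounted at the origin on the work surface. World frame = base frame: x ahead of the robot, y to its left, z up, the work surface at z = 0. Lengths are in m, angles in rad, forces in N, time in s.
With the tool pointing down it reaches from about 0.425 to 1.125 m from the base axis. Payload 14.9 kg.
Tool frame: the origin (TCP) lies midway between the tips of the shut fingers; the grasp point (between the pads) lies 19 mm behind it (tcp_to_grasp is the distance from the TCP to the grasp point, in m); z points along the fingers, y is the direction in which the jaws open and shut (so a half turn about z gives the same grasp; the last joint's range is limited). The gripper opens to 91 mm and grips with 3 to 60 N. Pads are 32 mm wide; open, the fingers measure 118 mm over their backs; the gripper's body (76 mm by 178 mm) begins 60 mm behind the grasp point.
Start: joints at [1.074, 0.379, 1.734, -0, 1.028, -0.033], TCP at [0.313, 0.626, 0.214] pointing down, gripper open.
Joint ranges: [-2.77, 2.77], [-0.74, 2.19], [0, 2.66], [-1.06, 4.2], [0.31, 2.87], [-3.08, 3.08]. Speed limits (rad/s): [1.89, 1.89, 2.39, 3.14, 3.14, 3.14].

## Interface

Orientations are given as a unit quaternion [w, x, y, z].
In Python, from plant import * gives the robot as it stands. The module is installed in compiled form; this text tells all that it offers.
- The arm moves only by the shell command python3 -m crank 'ROWS' [FORCE]. ROWS is JSON, a list of rows, each a list of 7 numbers: the closure, from 0 (fully open) to 1 (shut), then the shift along the tool's x, y, z normalised to -1 to 1, where 1 is 0.2 m, then the turn, a rotation vector about the tool's x, y, z normalised to -1 to 1, where 1 is 45 degrees. In form: [[hand, x, y, z, ax, ay, az], ...]. A call has 1 to 20 rows; each row is the pose to reach, as a shift and turn from the pose commanded when the call began, along the tool's axes at that moment; what a row does not reach only later rows make up. A row lasts 1/8 s, in which the tool goes at most 62.5 mm and 10.7 degrees, less where a joint would pass 70% of its speed; a pose out of reach is approached as far as the arm can. A call with a number of a shift or a turn outside -1 to 1 is refused whole. A call with a gripper value outside its range is refused whole. The fingers move at their own pace and stop on an object; FORCE is the grip in N (left out, the last holds). Time passes only in rows, so rows that repeat a pose let the fingers close. It gives the time, the measured TCP pose, the force and the opening at its end, in the units of the state.
- state(): the state, without advancing time (a new reading comes with each control period).
- get_image(name): name is "side" or "top"; returns a dict with "image" (384x512x3 uint8, red, green, blue), "fx", "fy", "cx", "cy" (pixels), "D" ([k1, k2, p1, p2, k3] as OpenCV has them; the pictures are not rectified), "eye" and "orientation" of the camera in the world. Camera axes: x right, y down, z forward; pixel columns grow to the right and rows downward; lengths in m; the calibration is good to about 2 mm. A picture is of the moment at which its call begins. There is no depth.
- finish_job(): hands the job in, once; it reports no verdict.
Trained networks look in a picture, given as the dict that the camera call returned (one of the last four; its "shot" number tells which), for a name from the list of things; names that differ only in an ending like _2 or _b are one class to them, and where a whole thing is asked for, a point or a joint stands for the part that bears it (a point fixed in the world has none). Each returns a list of dicts, best first, with "score" (0 to 1); they miss things now and then, are a little off and sometimes report something else, mostly with a low value. They report only what shows in the picture. A call takes as long as a camera call. They do not tell look-alikes from the thing itself.
- silhouettes(picture, thing): "region" (384x512 bool, what is visible of it) and "location" ([row, column] as shares, 0 to 1, of the picture: columns of its width, rows of its height, amid what is visible of it).
- spot_point(picture, thing): "location" ([row, column] as shares, 0 to 1, of the picture: columns of its width, rows of its height: a listed point, or the origin of a listed thing).
The state is a dict: "time_s": time; "q": joint angles; "dq": joint speeds; "tau": joint torques, N m; "ee_pos": TCP position; "orientation": TCP orientation; "ft_force": force on the tool from outside, world axes, zero at the start; "moment": the same for the moment, N m; "width": finger opening in m.
Only numpy, scipy, OpenCV 4.12 (cv2) and the standard library are available. Lean on these libraries where they do the work, as an engineer would, in place of code of your own. Each camera call takes 0.05 s, during which the arm holds its last target. There are 200 camera calls.

## Task

Take the upper of the two nested blue totes, with the steel anchor plate that lies in it, give it half a turn and stack it on the tote that holds the sensor boxes: with the yellow ends opposite it stands on the rim, with them the same way it would sink in on to the boxes, which it must never touch. Set it down gently, then press its yellow end down, firmly but without forcing, until both spring catches of the lower tote have snapped over its feet and it stands level with all four feet fully home in their seats. Leave the two other totes and everything else on the bench where they are.

Things in the scene. Friction and masses are not known exactly. Their poses are not given: they have to be found in the camera images.
- top_tote_center (a point): The tote to move: the blue stack-nest tote nested in the base tote, 234 mm long (x), 154 wide (y; 201 over its catch knobs), 90 high, 0.24 to 0.4 kg empty. This point: on its mid-axis, half-way up, 45 mm above its underside. x to its yellow end, z up. Four feet level with its floor, 24 mm long, outer faces at y = 64 to 71 mm, at x = +86 and x = -28 mm on both long sides.
- top_tote: The same tote; origin at the centre of its underside. Its two feet near the yellow end (x = +86 mm) have a toe outside: from the sole a ramp slopes out from y = 64 to 71 mm, 9.5 mm high, with a step back at 12 mm, for the spring catch to ride over. The two feet at x = -28 mm are plain.
- top_tote_grip_a (a point): Pinch place on its long rim at +y: x = 0, y = +67 mm, 81 mm above its underside (9 mm below the rim top). Here the rim is a solid block 20 mm thick (y 57 to 77), 28 mm long, 18 mm high, with a 3 mm upright wall below its inner face down to 40 mm above the underside. Pinch across it from above, one finger inside.
- top_tote_grip_b (a point): The same pinch place on its other long rim: x = 0, y = -67 mm.
- top_tote_yellow_rim (a point): Middle of the top of its yellow end rim: x = +112 mm, 90 mm above its underside. The rim is 10 mm wide (x) and flat: the place to press. When stacked and home it is 174 mm above the loaded tote's underside.
- anchor_plate: Steel anchor plate, 80 x 60 x 10 mm, 0.3 to 0.5 kg, lying loose on the floor of the tote to move (floor 4 mm thick), somewhere about its middle. Origin: centre of its underside.
- full_tote: The loaded tote, same shape, about 2.5 kg, loose on the bench. Origin: centre of its underside; x to its yellow end, z up. Rim top 90 mm up. At x = +86 and x = -28 mm its rim is open (hollow columns 28 mm long) for the feet of a tote turned the same way. Stacked and home: x axes opposite, upper underside 84 mm above this origin; 90 mm if the feet stand on the rim beside the seats.
- full_tote_seat (a point): One of the loaded tote's four seats: middle of its floor, at x = +28, y = +65 mm, 84 mm up; the others at x = +28 and x = -86 mm on both long rims. Each is 28 mm long, 6 mm deep, bounded outwards by the rim skirt (inner face y = 73 mm): a foot has about 2 mm play. Over the two seats at x = -86 mm stand the spring catches.
- catch_left (a joint): Nose of the loaded tote's spring catch at x = -86 mm, y = +66 mm (tip), 100 mm up: a round steel plunger, 9 mm, in a barrel with a black knob, standing inwards over the seat. 0 = fully out; grows (m, to 0.0075) as it is pushed out of the way; spring 4 N plus 0.45 N per mm. It stops a toed foot some 10 mm above its seat; 10 to 20 N on the yellow rim takes both past.
- catch_right (a joint): The same on the other long side, y = -66 mm. When the tote is home both noses spring back (below 0.002) over the toes.
- sensor_boxes: Two open grey sensor boxes with circuit boards, fixed in the loaded tote, together 174 x 80 mm, tops 66 mm above that tote's underside. Origin: middle of their underside.
- base_tote: The lower (empty) tote of the nested pair, same shape, 0.4 kg, loose on the bench; it stays. Origin: centre of its underside; x to its yellow end. The tote to move faces the same way, sits 50 mm higher with about 2 mm play, 40 mm of it inside, and lifts straight out.
- paint_jar: Bystander: white paint jar with blue cap, 60 mm across, 75 mm tall, origin at its underside.
- paint_cup: Bystander: empty blue paint cup, 64 mm across the top, 85 mm tall, origin at its underside.
- concrete_core: Bystander: upright concrete core, 74 mm across, 100 mm tall, origin at its underside.
- screwdriver: Bystander: screwdriver with orange handle lying flat on the bench.
- box_lid: Bystander: grey lid of a sensor box, 130 x 90 x 12 mm, lying flat.
- brush: Bystander: paint brush lying flat.
There are look-alikes about, which are no part of the job. Of the things that look like the anchor_plate, the middle-sized one is meant.

How it is judged:
On the way:
1. the top tote is lifted clear out of the base tote, by the gripper (z of top_tote_center in the frame of base_tote above 0.14 m and contact force between the fingers and top_tote above 1 N), for 0.1 s.
At the end, for the whole second after the job is handed in: The tote, plate inside, rests released on the loaded one: centre 129 mm (within 3 mm) above its underside, within 4 mm of its middle in x and y, axes in line within 0.05 rad, level within 0.025 rad, both catches out (below 2 mm). Loaded and base tote flat (0.03 rad), moved under 30 mm (z of top_tote_center in the frame of full_tote between 0.126 and 0.132 m and x of top_tote_center in the frame of full_tote between -0.004 and 0.004 m and y of top_tote_center in the frame of full_tote between -0.004 and 0.004 m and angle between the x axis of top_tote_center and the x axis of full_tote, either way round below 0.05 rad and angle between top_tote_center's own z axis and vertical below 0.025 rad and value of joint each of catch_left, catch_right below 0.002 m and linear speed of top_tote below 0.02 m/s and distance between anchor_plate and top_tote below 0.075 m and angle between each of full_tote, base_tote's own z axis and vertical below 0.03 rad and distance of each of full_tote, base_tote from where it was at the start of the episode below 0.03 m); the robot touches nothing.
It fails at once if the tote presses on the sensor boxes (contact force between top_tote and sensor_boxes above 2 N).
It fails at once if the tote is forced down on the loaded tote (over 60 N) (contact force between top_tote and full_tote above 60 N).
It fails at once if the tote is dropped (faster than 0.6 m/s while not held) (linear speed of top_tote above 0.6 m/s and contact force between the fingers and top_tote below 0.2 N).
It fails at once if the loaded tote or base tote is shoved or carried more than 40 mm (distance of any of full_tote, base_tote from where it was at the start of the episode above 0.04 m).
It fails at once if a bystander is moved more than 25 mm (distance of any of paint_jar, paint_cup, concrete_core, screwdriver, box_lid, brush from where it was at the start of the episode above 0.025 m).
It also fails if it takes over 56 s, if anything falls off the work surface, if the arm or the gripper's body presses on something with over 40 N, if the wrist force passes 120 N, or if a joint passes its speed limit or range.

## Working session

There is one attempt and no reset: what is moved stays moved. The work goes in short steps, Python scripts to look and compute and a shell command to move; the robot and the scene stay as the last step left them, time stands still between calls to the robot, and variables do not carry over. Pictures are saved under pics/ and viewed, about 8 in all and at most 12, crops included, and the job is handed in when it is done.

```bash
mkdir -p pics; ls; cat > h.py <<'E'
from plant import *
import numpy as np, cv2
from scipy.spatial.transform import Rotation as R
def cam(p):
    K=np.array([[p["fx"],0,p["cx"]],[0,p["fy"],p["cy"]],[0,0,1.]]);w,x,y,z=p["orientation"]
    return K,np.array(p["D"],float),np.array(p["eye"]),R.from_quat([x,y,z,w]).as_matrix()
def ray(p,uv):
    K,D,e,M=cam(p);n=cv2.undistortPoints(np.array([[uv]],float),K,D)[0,0]
    return e,M@np.array([n[0],n[1],1])
def atz(p,uv,z):
    e,d=ray(p,uv);return e+d*(z-e[2])/d[2]
def proj(p,X):
    K,D,e,M=cam(p);X=np.atleast_2d(np.array(X,float))
    return cv2.projectPoints((X-e)@M,np.zeros(3),np.zeros(3),K,D)[0][:,0]
def px(loc): return np.array([loc[1]*512,loc[0]*384])
def save(p,n): cv2.imwrite("pics/"+n,p["image"][:,:,::-1])
E
python3 - <<'E'
from h import *
s=state();print(s)
for n in("top","side"):
    p=get_image(n);save(p,n+"0.png");print(n,p["fx"],p["eye"],cam(p)[3][:,2])
    for t in("top_tote","top_tote_center","top_tote_grip_a","top_tote_yellow_rim","full_tote","full_tote_seat","base_tote","anchor_plate","sensor_boxes","catch_left"):
        print(t,[(np.round(px(d["location"])).tolist(),round(d["score"],2)) for d in spot_point(p,t)])
E
```

```text
pics
{'time_s': 0.0, 'q': array([ 1.07367365e+00,  3.79411901e-01,  1.73481772e+00, -1.29431860e-06,
        1.02847321e+00, -3.33019982e-02]), 'dq': array([-9.98265931e-04,  6.03097984e-05,  4.29370409e-04, -1.00081325e-03,
        5.89346410e-04, -1.11651940e-03]), 'tau': array([ 2.33358558e-03, -7.63728333e+01, -4.34372449e+01,  6.51279534e-02,
        4.24837600e-02, -9.21182209e-05]), 'ee_pos': array([0.31296697, 0.62567752, 0.21326762]), 'orientation': array([-1.44962463e-04,  2.29836777e-01,  9.73229031e-01, -5.35828438e-04]), 'ft_force': array([-0.45658188, -0.35635206, -0.12610861]), 'moment': array([0.016168  , 0.00036318, 0.0129789 ]), 'width': 0.09111735317045212}
top 393.21665881745673 [ 0.40196014 -0.01534574  1.43871227] [ 0.10125984  0.01342601 -0.99476941]
top_tote [([328.0, 193.0], 0.75)]
top_tote_center []
top_tote_grip_a [([314.0, 187.0], 0.57), ([348.0, 196.0], 0.56)]
top_tote_yellow_rim [([341.0, 159.0], 0.64), ([234.0, 133.0], 0.45)]
full_tote [([196.0, 192.0], 0.82), ([288.0, 133.0], 0.47)]
full_tote_seat [([179.0, 178.0], 0.93)]
base_tote []
anchor_plate [([328.0, 197.0], 0.89), ([285.0, 190.0], 0.69), ([309.0, 255.0], 0.58), ([262.0, 165.0], 0.54), ([326.0, 196.0], 0.47)]
sensor_boxes [([194.0, 191.0], 0.75)]Traceback (most recent call last):
  File "<stdin>", line 6, in <module>
ValueError: it knows: anchor_plate, base_tote, box_lid, brush, concrete_core, full_tote, full_tote_seat, paint_cup, paint_jar, screwdriver, sensor_boxes, top_tote, top_tote_center, top_tote_grip, top_tote_yellow_
```

```bash
python3 - <<'E'
from h import *
p=get_image("top");q=get_image("side");save(q,"side0.png")
print(q["fx"],q["eye"],cam(q)[3][:,2])
for t in("top_tote","top_tote_center","top_tote_grip_a","top_tote_yellow_rim","full_tote","full_tote_seat","base_tote","anchor_plate","sensor_boxes"):
    print(t,[(np.round(px(d["location"])).tolist(),round(d["score"],2)) for d in spot_point(q,t)])
im=cv2.resize(p["image"][90:310,110:400],None,fx=2.7,fy=2.7,interpolation=cv2.INTER_CUBIC)
cv2.imwrite("pics/top0c.png",im[:,:,::-1])
E
```

```text
372.7608646862288 [ 0.15334312 -0.63986925  0.99402488] [ 0.33196337  0.53463274 -0.77715388]
top_tote [([299.0, 249.0], 0.88)]
top_tote_center [([301.0, 242.0], 0.87)]
top_tote_grip_a [([291.0, 217.0], 0.91), ([312.0, 253.0], 0.64), ([299.0, 251.0], 0.28)]
top_tote_yellow_rim []
full_tote []
full_tote_seat [([225.0, 130.0], 0.83), ([299.0, 158.0], 0.43)]
base_tote [([300.0, 260.0], 0.67)]
anchor_plate [([299.0, 159.0], 0.72), ([229.0, 279.0], 0.61), ([300.0, 251.0], 0.59)]
sensor_boxes [([227.0, 160.0], 0.91)]
```

View pics/top0c.png

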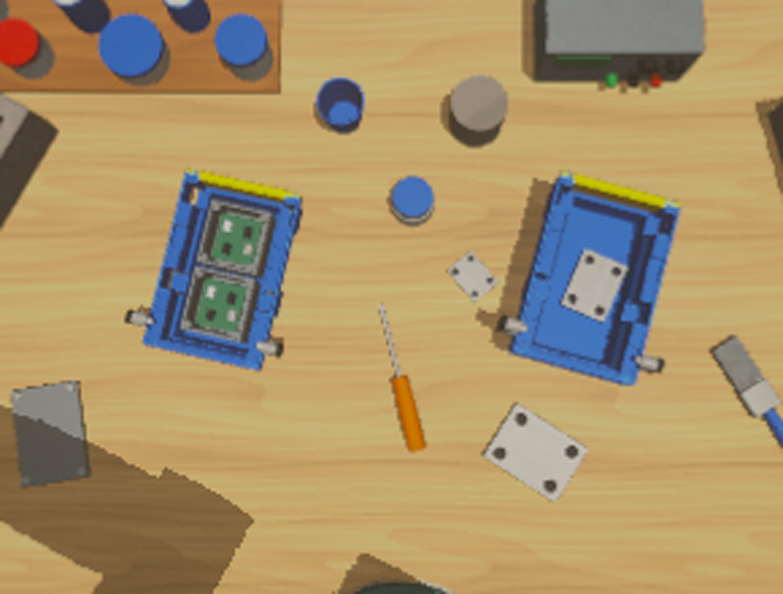

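View pics/side0.png

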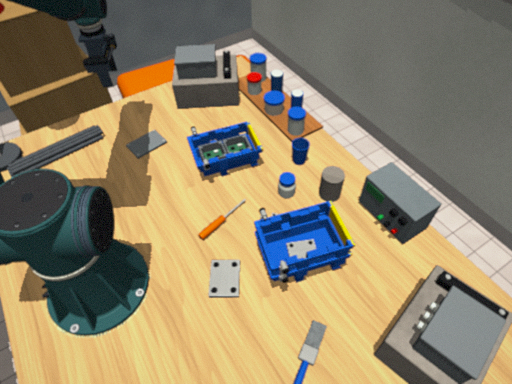

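The top view shows the loaded tote on the left (crop 220,270) and the nested pair on the right (crop 598,280), with both yellow ends away from the robot. The middle-sized plate lies in the pair. I'll zoom in to get the geometry.

```bash
python3 - <<'E'
from h import *
p=get_image("top");q=get_image("side")
a=cv2.resize(p["image"][145:240,155:230],None,fx=5,fy=5,interpolation=cv2.INTER_CUBIC)
b=cv2.resize(p["image"][145:240,290:365],None,fx=5,fy=5,interpolation=cv2.INTER_CUBIC)
cv2.imwrite("pics/z1.png",np.hstack([a,b])[:,:,::-1])
# first estimate from networks
print("grip a/b",[atz(p,px(d["location"]),.131) for d in spot_point(p,"top_tote_grip_a")[:2]])
print("yel",[atz(p,px(d["location"]),z) for d,z in zip(spot_point(p,"top_tote_yellow_rim")[:2],(.14,.09))])
print("full",[atz(p,px(d["location"]),0) for d in spot_point(p,"full_tote")[:1]])
print("plate",[atz(p,px(d["location"]),.054) for d in spot_point(p,"anchor_plate")[:1]])
E
```

```text
grip a/b [array([ 0.52270579, -0.30325434,  0.131     ]), array([ 0.56017438, -0.17463147,  0.131     ])]
yel [array([ 0.63626628, -0.26406351,  0.14      ]), array([ 0.51442418, -0.29879225,  0.09      ])]
full [array([0.53373203, 0.2314934 , 0.        ])]
plate [array([ 0.31236558, -0.18254496,  0.054     ])]
```

View pics/z1.png

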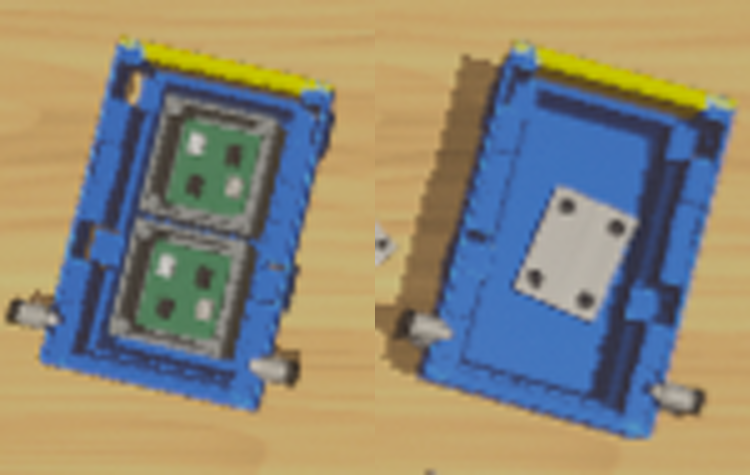

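```bash
cat >> h.py <<'E'
from scipy.optimize import least_squares
from scipy.ndimage import map_coordinates
def corners(P,z): # P=x,y,yaw
    c,s=np.cos(P[2]),np.sin(P[2])
    return lambda l:np.c_[P[0]+c*l[:,0]-s*l[:,1],P[1]+s*l[:,0]+c*l[:,1],np.full(len(l),z)]
def edgepts(e,n=25):
    t=np.linspace(-.8,.8,n);o=np.ones(n)
    return {"+x":np.c_[117*o,77*t],"-x":np.c_[-117*o,77*t],"+y":np.c_[100*t,77*o],"-y":np.c_[100*t,-77*o]}[e]/1000
NRM={"+x":(1,0),"-x":(-1,0),"+y":(0,1),"-y":(0,-1)}
def fit(P,z,views,it=4,yel="+x"):
    """views: list of (picture, edges); matches rim outline, returns pose and residual (px) per edge"""
    P=np.array(P,float)
    for k in range(it):
        W=10. if k==0 else 5.
        obs=[]
        for p,es in views:
            I=p["image"].astype(float)
            for e in es:
                L=edgepts(e);A=proj(p,corners(P,z)(L));B=proj(p,corners(P,z)(L+.001*np.array(NRM[e])))
                n=(B-A);n/=np.linalg.norm(n,axis=1)[:,None]
                ts=np.arange(-W,W+.01,.25)
                S=A[:,None]+ts[None,:,None]*n[:,None]
                ch=[map_coordinates(I[:,:,c],[S[...,1],S[...,0]],order=1,mode="nearest") for c in(0,2)]
                f=-ch[1] if e==yel else ch[1]-ch[0]
                g=-np.gradient(f,axis=1);g=np.apply_along_axis(lambda r:np.convolve(r,np.ones(5)/5,"same"),1,g)
                g[:,:3]=0;g[:,-3:]=0
                j=g.argmax(1);ok=g.max(1)>3
                d=ts[j]
                ok&=abs(d-np.median(d[ok]))<1.2 if ok.any() else ok
                obs.append((p,e,L[ok],A[ok]+d[ok,None]*n[ok],n[ok]))
        def res(P): return np.concatenate([((proj(p,corners(P,z)(L))-o)*n).sum(1) for p,e,L,o,n in obs if len(L)])
        P=least_squares(res,P,loss="soft_l1",f_scale=.5).x
    return P,[(e,len(L),round(float(np.mean(((proj(p,corners(P,z)(L))-o)*n).sum(1))),2)) for p,e,L,o,n in obs if len(L)]
E
cat > f0.py <<'E'
from h import *
p=get_image("top");q=get_image("side")
for nm,P0,z,e in(("top",(.541,-.239,-.28),.14,["+x","-x","-y"]),("full",(.534,.231,-.25),.09,["+x","-x","+y"])):
    A,r=fit(P0,z,[(p,e)]);print(nm,"topcam",A.round(4),r)
    B,r=fit(A,z,[(q,["+x","+y"])]);print("  sidecam",B.round(4),r)
    C,r=fit(A,z,[(p,e),(q,["+x","+y"])]);print("  both",C.round(4),r)
    G=corners(C,.131)(np.array([[0,.067],[0,-.067],[.112,0]]));print(G.round(4))
    print([np.round(d,0) for d in proj(p,G)])
print("plate",[ (round(d["score"],2),atz(p,px(d["location"]),.054).round(3)) for d in spot_point(p,"anchor_plate")])
E
python3 f0.py
```

```text
top topcam [ 0.5314 -0.2389 -0.2695] [('+x', 23, -0.21), ('-x', 25, -0.16), ('-y', 24, 0.0)]
  sidecam [ 0.5285 -0.2409 -0.2691] [('+x', 25, 0.0), ('+y', 24, -0.0)]
  both [ 0.5304 -0.2397 -0.2679] [('+x', 22, -0.42), ('-x', 25, 0.07), ('-y', 24, 0.32), ('+x', 25, 0.49), ('+y', 24, 0.53)]
[[ 0.5481 -0.1751  0.131 ]
 [ 0.5126 -0.3043  0.131 ]
 [ 0.6384 -0.2693  0.131 ]]
[array([311., 188.]), array([350., 198.]), array([339., 161.])]
full topcam [ 0.5469  0.2302 -0.2166] [('+x', 24, 0.19), ('-x', 25, 0.15), ('+y', 24, -0.0)]
  sidecam [ 0.5417  0.2283 -0.2178] [('+x', 22, -0.0), ('+y', 22, -0.0)]
  both [ 0.5459  0.2299 -0.2151] [('+x', 24, -0.06), ('-x', 25, 0.33), ('+y', 24, -0.18), ('+x', 22, 0.91), ('+y', 25, 0.44)]
[[0.5602 0.2953 0.131 ]
 [0.5316 0.1644 0.131 ]
 [0.6553 0.206  0.131 ]]
[array([170., 184.]), array([209., 192.]), array([198., 156.])]
plate [(0.88, array([ 0.324, -0.185,  0.054])), (0.76, array([ 0.543, -0.096,  0.054])), (0.73, array([ 0.532, -0.243,  0.054]))]
```

```bash
cat > go.py <<'E'
# go.py x y z toolyAngle [maxshift m per call]: prints rows for successive calls
import sys
from h import *
x,y,z,a=map(float,sys.argv[1:5]);n=int(sys.argv[5]) if len(sys.argv)>5 else 1
s=state();w,i,j,k=s["orientation"];R0=R.from_quat([i,j,k,w]);p=np.array(s["ee_pos"])
c,sn=np.cos(a),np.sin(a)
Rt=R.from_matrix(np.array([[sn,c,0],[-c,sn,0],[0,0,-1.]]))   # x=(y cross z): y=(c,sn,0), z=down
rv=(R0.inv()*Rt).as_rotvec()
print("now",p.round(4),"yawY",round(float(np.arctan2(*R0.as_matrix()[[1,0],1])),4),"tilt",np.round(R0.as_matrix()[:2,2],4),"q6",s["q"][5].round(2),"F",np.round(s["ft_force"],1),"w",round(s["width"],4),"t",s["time_s"])
for m in range(n):
    Rm=R0*R.from_rotvec(rv*m/n)
    d=Rm.inv().apply((np.array([x,y,z])-p)/n)
    print((d/.2).round(3).tolist(),(rv/n/np.radians(45)).round(3).tolist())
E
python3 go.py .5481 -.1751 .25 -1.839 5
```

```text
Traceback (most recent call last):
  File "go.py", line 7, in <module>
    Rt=R.from_matrix(np.array([[sn,c,0],[-c,sn,0],[0,0,-1.]]))   # x=(y cross z): y=(c,sn,0), z=down
  File "scipy/spatial/transform/_rotation.pyx", line 1143, in scipy.spatial.transform._rotation.Rotation.from_matrix
ValueError: Non-positive determinant (left-handed or null coordinate frame) in rotation matrix 0: [[-0.96424848 -0.26499976  0.        ]
 [ 0.26499976 -0.96424848  0.        ]
 [ 0.          0.         -1.        ]].
```

```bash
sed -i 's/\[\[sn,c,0\],\[-c,sn,0\]/[[-sn,c,0],[c,sn,0]/' go.py; python3 go.py .5481 -.1751 .25 -1.839 5
```

```text
now [0.3132 0.626  0.2139] yawY 1.1069 tilt [-0. -0.] q6 -0.03 F [ 0.4  0.5 -0.2] w 0.0913 t 1.5
[-0.569, -0.611, -0.036] [-0.0, 0.0, 0.75]
[-0.812, -0.192, -0.036] [-0.0, 0.0, 0.75]
[-0.782, 0.292, -0.036] [-0.0, 0.0, 0.75]
[-0.488, 0.677, -0.036] [-0.0, 0.0, 0.75]
[-0.03, 0.834, -0.036] [-0.0, 0.0, 0.75]
```

```bash

python3 -m crank '[[0,-0.57,-0.61,-0.04,0,0,0.75],[0,-0.57,-0.61,-0.04,0,0,0.75],[0,-0.57,-0.61,-0.04,0,0,0.75],[0,-0.57,-0.61,-0.04,0,0,0.75]]'
python3 -m crank '[[0,-0.81,-0.19,-0.04,0,0,0.75],[0,-0.81,-0.19,-0.04,0,0,0.75],[0,-0.81,-0.19,-0.04,0,0,0.75],[0,-0.81,-0.19,-0.04,0,0,0.75]]'
python3 -m crank '[[0,-0.78,0.29,-0.04,0,0,0.75],[0,-0.78,0.29,-0.04,0,0,0.75],[0,-0.78,0.29,-0.04,0,0,0.75],[0,-0.78,0.29,-0.04,0,0,0.75]]'
python3 -m crank '[[0,-0.49,0.68,-0.04,0,0,0.75],[0,-0.49,0.68,-0.04,0,0,0.75],[0,-0.49,0.68,-0.04,0,0,0.75],[0,-0.49,0.68,-0.04,0,0,0.75]]'
python3 -m crank '[[0,-0.03,0.83,-0.04,0,0,0.75],[0,-0.03,0.83,-0.04,0,0,0.75],[0,-0.03,0.83,-0.04,0,0,0.75],[0,-0.03,0.83,-0.04,0,0,0.75]]'
python3 go.py .5481 -.1751 .20 -1.839 1
```

```text
time_s: 2.0
ee_pos: [0.3612, 0.464, 0.2223]
orientation: [0.0, 0.504, 0.863, 0.0]
ft_force: [-0.3, 0.3, 0.9]
width: 0.0912
time_s: 2.5
ee_pos: [0.4084, 0.3054, 0.2303]
orientation: [0.0, 0.733, 0.68, 0.0]
ft_force: [0.5, 0.9, -0.4]
width: 0.0912
time_s: 3.0
ee_pos: [0.4556, 0.1461, 0.2383]
orientation: [0.0, 0.899, 0.439, 0.0]
ft_force: [-0.2, 0.2, 0.4]
width: 0.0912
time_s: 3.5
ee_pos: [0.5032, -0.0146, 0.2461]
orientation: [0.0, 0.987, 0.16, 0.0]
ft_force: [0.4, 0.5, -0.4]
width: 0.0911
time_s: 4.0
ee_pos: [0.55, -0.1736, 0.2538]
orientation: [-0.0, 0.991, -0.133, 0.0]
ft_force: [-0.8, 0.6, 0.2]
width: 0.0911
now [ 0.55   -0.1736  0.2538] yawY -1.8382 tilt [0.0002 0.0001] q6 1.49 F [-0.8  0.6  0.2] w 0.0911 t 4.0
[-0.007, 0.01, 0.269] [-0.0, -0.0, 0.001]
```

```bash

python3 -m crank '[[0,-0.01,0.01,0.2,0,0,0],[0,-0.01,0.01,0.4,0,0,0],[0,-0.01,0.01,0.55,0,0,0],[0,-0.01,0.01,0.65,0,0,0],[0,-0.01,0.01,0.71,0,0,0],[0,-0.01,0.01,0.71,0,0,0]]' 55
python3 -c "
from h import *
p=get_image('side');cv2.imwrite('pics/g1.png',cv2.resize(p['image'][170:310,200:400],None,fx=3,fy=3)[:,:,::-1])
p=get_image('top');save(p,'g1t.png')"
```

```text
time_s: 4.75
ee_pos: [0.5462, -0.1743, 0.1117]
orientation: [-0.0, 0.991, -0.133, -0.0]
ft_force: [-0.2, 0.2, 0.2]
width: 0.0911
```

View pics/g1.png

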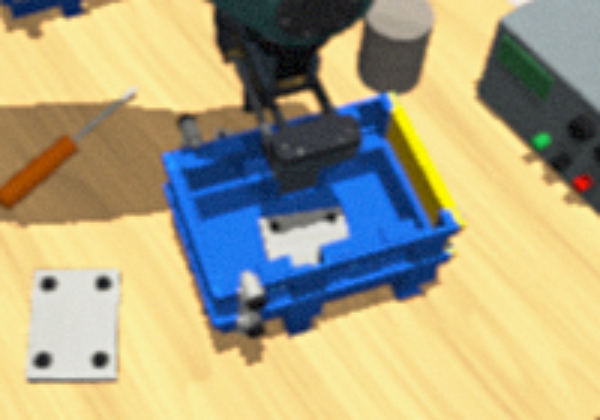

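The fingers straddle the far long rim, one of them inside (crop 290,175), clear of the plate. I'll close the grip, then lift slowly.

```bash

python3 -m crank '[[1,0,0,0,0,0,0],[1,0,0,0,0,0,0],[1,0,0,0,0,0,0],[1,0,0,0,0,0,0],[1,0,0,0,0,0,0],[1,0,0,0,0,0,0]]' 58
python3 -m crank '[[1,0,0,-0.03,0,0,0],[1,0,0,-0.06,0,0,0],[1,0,0,-0.1,0,0,0],[1,0,0,-0.14,0,0,0],[1,0,0,-0.2,0,0,0],[1,0,0,-0.26,0,0,0],[1,0,0,-0.32,0,0,0],[1,0,0,-0.4,0,0,0],[1,0,0,-0.5,0,0,0],[1,0,0,-0.6,0,0,0],[1,0,0,-0.66,0,0,0],[1,0,0,-0.7,0,0,0],[1,0,0,-0.7,0,0,0],[1,0,0,-0.7,0,0,0]]'
python3 - <<'E'
from h import *
s=state();print(s["moment"],s["ft_force"],s["width"])
q=get_image('side');p=get_image('top')
cv2.imwrite('pics/l1.png',np.hstack([cv2.resize(q['image'][100:310,200:400],(400,420)),cv2.resize(p['image'][100:260,270:420],(394,420))])[:,:,::-1])
E
```

```text
time_s: 5.6
ee_pos: [0.5462, -0.1749, 0.1119]
orientation: [-0.0, 0.991, -0.133, -0.0]
ft_force: [0.1, -0.8, -0.2]
width: 0.0341
time_s: 7.35
ee_pos: [0.5458, -0.1748, 0.2513]
orientation: [-0.0, 0.991, -0.133, -0.0]
ft_force: [-0.3, 0.5, -5.8]
width: 0.0197
[ 0.42309032  0.07229958 -0.04540691] [-0.29779411  0.49072518 -5.82712365] 0.019719203527160615
```

View pics/l1.png

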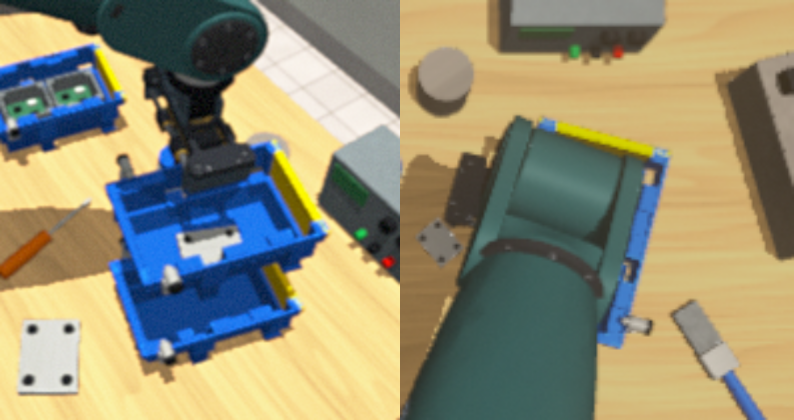

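The tote is out of the base tote, with the plate inside. The fingers were still closing when the lift began, so I'll check how it hangs in the hand: triangulate the line of its yellow outer edge, then fit the pose.

```bash
cat >> h.py <<'E'
def pts3(P,L): # P=x,y,z(rim top centre),yaw,pitch(about tote y),roll(about tote x)
    return R.from_euler("ZYX",P[3:6]).apply(np.c_[L,np.zeros(len(L))])+P[:3]
def fit6(P,views,free=(0,1,2,3,4,5),it=5,lim=1.2,n=25,span=1.,yel="+x",W0=10.):
    P=np.array(P,float);free=list(free)
    for k in range(it):
        W=W0 if k==0 else 4.
        obs=[]
        for p,es in views:
            I=p["image"].astype(float)
            for e in es:
                lo,hi=-1,1
                if isinstance(e,tuple): e,lo,hi=e
                L=edgepts(e);ax=1 if e[1]=="x" else 0
                f0=L[:,ax]/abs(L[:,ax]).max();L=L[(f0>=lo)&(f0<=hi)]
                A=proj(p,pts3(P,L));B=proj(p,pts3(P,L+.001*np.array(NRM[e])))
                nn=(B-A);nn/=np.linalg.norm(nn,axis=1)[:,None]
                ts=np.arange(-W,W+.01,.25);S=A[:,None]+ts[None,:,None]*nn[:,None]
                ch=[map_coordinates(I[:,:,c],[S[...,1],S[...,0]],order=1,mode="nearest") for c in(0,2)]
                f=-ch[1] if e==yel else ch[1]-ch[0]
                g=-np.gradient(f,axis=1);g=np.apply_along_axis(lambda r:np.convolve(r,np.ones(5)/5,"same"),1,g)
                g[:,:3]=0;g[:,-3:]=0
                d=ts[g.argmax(1)];ok=g.max(1)>3
                if ok.any(): ok&=abs(d-np.median(d[ok]))<lim
                if ok.any(): obs.append((p,e,L[ok],A[ok]+d[ok,None]*nn[ok],nn[ok]))
        def full(v): Q=P.copy();Q[free]=v;return Q
        def res(v):
            Q=full(v);return np.concatenate([((proj(p,pts3(Q,L))-o)*m).sum(1) for p,e,L,o,m in obs]+[(Q[4:6])*20.])
        P=full(least_squares(res,P[free],loss="soft_l1",f_scale=.5,x_scale=.01).x)
    return P,[(e,len(L),round(float(np.mean(((proj(p,pts3(P,L))-o)*m).sum(1))),2)) for p,e,L,o,m in obs]
E
python3 - <<'E'
from h import *
q=get_image('side');p=get_image('top')
for z0 in(.275,.265):
  for fr in((0,1,2,3),(0,1,2,3,5),(0,1,2,3,4,5)):
    P,r=fit6((.5304,-.2397,z0,-.268,0,0),[(p,[("+x",-1,.3),("-y",-.8,1)]),(q,["+x"])],free=fr)
    print(P.round(4),r)
E
python3 go.py .5481 -.1751 .20 -1.839 1
```

```text
[ 0.5281 -0.2331  0.2908 -0.2665  0.      0.    ] [('+x', 14, 0.0), ('-y', 22, 0.01)]
[ 0.512  -0.2102  0.3769 -0.2721  0.      0.082 ] [('+x', 14, 0.06), ('-y', 22, 0.01), ('+x', 18, -0.03)]
[ 0.5428 -0.2542  0.2147 -0.2661  0.0011  0.0012] [('+x', 14, 0.0), ('-y', 22, -0.0), ('+x', 5, 0.0)]
[  7.0493  -6.1908 -23.5789   1.743    0.       0.    ] []
[ 1.2643e+00 -1.3596e+00 -3.6374e+00 -7.8700e-02  0.0000e+00  4.0000e-04] [('+x', 10, 0.0), ('-y', 12, -0.01)]
[ 1.2775 -1.2249 -2.5525 -3.2614  0.      0.    ] []
now [ 0.5459 -0.1749  0.2514] yawY -1.8383 tilt [-0.0008  0.0003] q6 1.49 F [-0.3  1.4 -6.8] w 0.0197 t 7.55
[0.011, -0.002, 0.257] [-0.0, 0.001, 0.001]
```

```bash
cat >> h.py <<'E'
def yline(p,Pg,out):
    """outer edge line of the yellow strip near predicted points; returns line points (2) in px. out: world outward dir"""
    L=np.c_[np.full(41,.112),np.linspace(-.06,.06,41)]
    A=proj(p,pts3(Pg,L));t=A[-1]-A[0];t/=np.linalg.norm(t);n=np.array([-t[1],t[0]])
    o=proj(p,pts3(Pg,np.array([[.13,0.]])))[0]-A[20]
    if n@o<0:n=-n
    ts=np.arange(-12,12.01,.1);S=A[:,None]+ts[None,:,None]*n
    I=p["image"].astype(float);r,g,b=[map_coordinates(I[:,:,c],[S[...,1],S[...,0]],order=1) for c in range(3)]
    Y=(np.minimum(r,g)-b)/(np.maximum(r,g)+1)>.55
    E=[(A[i]+n*ts[np.where(Y[i])[0][-1]]) for i in range(41) if Y[i].any()]
    E=np.array(E);d=(E-E.mean(0))
    ln=cv2.fitLine(E.astype(np.float32),cv2.DIST_HUBER,0,.01,.01).ravel()
    return E,ln
def ytri(p,q,Pg):
    Ep,lp=yline(p,Pg,0);Eq,lq=yline(q,Pg,0)
    e2,d1=ray(q,lq[2:]-40*lq[:2]);_,d2=ray(q,lq[2:]+40*lq[:2]);N=np.cross(d1,d2)
    out=[]
    for s in (-20,20):
        e,d=ray(p,lp[2:]+s*lp[:2]);out.append(e+d*(N@(e2-e))/(N@d))
    out=np.array(out);v=out[1]-out[0];v*=np.sign(v[1])
    return out,len(Ep),len(Eq),"yaw",np.arctan2(-v[0],v[1]),"roll",np.arctan2(v[2],np.hypot(v[0],v[1]))
E
python3 - <<'E'
from h import *
q=get_image('side');p=get_image('top')
for z in(.275,.265):
    print(ytri(p,q,(.5304,-.2397,z,-.268,0,0)))
E
```

```text
(array([[ 0.66092251, -0.22385664,  0.25991369],
       [ 0.62914168, -0.33934488,  0.26121102]]), 38, 39, 'yaw', np.float64(-0.268539836455431), 'roll', np.float64(-0.010830407888840226))
(array([[ 0.66677541, -0.20206484,  0.25986783],
       [ 0.63483878, -0.31771308,  0.26159357]]), 37, 40, 'yaw', np.float64(-0.2694380447368855), 'roll', np.float64(-0.01438294234141153))
```

The yellow rim is at about 0.26, so the grip is some 10 to 19 mm too shallow. I'll lower the tote back into the base tote and regrip at full depth.

```bash

python3 -m crank '[[1,0,0,0.06,0,0,0],[1,0,0,0.14,0,0,0],[1,0,0,0.22,0,0,0],[1,0,0,0.3,0,0,0],[1,0,0,0.38,0,0,0],[1,0,0,0.44,0,0,0],[1,0,0,0.5,0,0,0],[1,0,0,0.54,0,0,0],[1,0,0,0.56,0,0,0],[1,0,0,0.56,0,0,0]]'
python3 -m crank '[[1,0,0,0.01,0,0,0],[1,0,0,0.02,0,0,0],[1,0,0,0.02,0,0,0]]'
python3 -m crank '[[1,0,0,0.01,0,0,0],[1,0,0,0.02,0,0,0],[1,0,0,0.02,0,0,0]]'
```

```text
time_s: 8.9
ee_pos: [0.5462, -0.175, 0.1399]
orientation: [0.0, 0.991, -0.133, -0.0]
ft_force: [-0.8, 0.6, -5.6]
width: 0.0198
time_s: 9.28
ee_pos: [0.5461, -0.1749, 0.1359]
orientation: [-0.0, 0.991, -0.133, -0.0]
ft_force: [0.3, -0.2, -6.4]
width: 0.0197
time_s: 9.65
ee_pos: [0.546, -0.1749, 0.1317]
orientation: [-0.0, 0.991, -0.133, -0.0]
ft_force: [-0.1, -0.6, -6.0]
width: 0.02
```

```bash

python3 -m crank '[[1,0,0,0.01,0,0,0],[1,0,0,0.02,0,0,0],[1,0,0,0.02,0,0,0]]'
python3 -m crank '[[1,0,0,0.01,0,0,0],[1,0,0,0.02,0,0,0],[1,0,0,0.02,0,0,0]]'
python3 -m crank '[[1,0,0,0.01,0,0,0],[1,0,0,0.02,0,0,0],[1,0,0,0.02,0,0,0]]'
```

```text
time_s: 10.02
ee_pos: [0.546, -0.1749, 0.1277]
orientation: [-0.0, 0.991, -0.133, -0.0]
ft_force: [-0.7, 0.2, -6.8]
width: 0.0195
time_s: 10.4
ee_pos: [0.546, -0.1749, 0.1237]
orientation: [-0.0, 0.991, -0.133, -0.0]
ft_force: [0.9, -0.0, -6.4]
width: 0.0198
time_s: 10.78
ee_pos: [0.5463, -0.1749, 0.1206]
orientation: [0.0, 0.991, -0.133, -0.0]
ft_force: [-4.4, 3.3, 6.8]
width: 0.0194
```

```bash

python3 -m crank '[[0.6,0,0,0,0,0,0],[0.6,0,0,0.02,0,0,0],[0.6,0,0,0.05,0,0,0],[0.6,0,0,0.055,0,0,0],[0.6,0,0,0.055,0,0,0]]'
python3 -c "
from h import *
q=get_image('side');p=get_image('top');print(ytri(p,q,(.5304,-.2397,.14,-.268,0,0)))"
python3 -m crank '[[1,0,0,0,0,0,0],[1,0,0,0,0,0,0],[1,0,0,0,0,0,0],[1,0,0,0,0,0,0],[1,0,0,0,0,0,0],[1,0,0,0,0,0,0]]' 60
```

```text
time_s: 11.4
ee_pos: [0.546, -0.1749, 0.1087]
orientation: [-0.0, 0.991, -0.133, -0.0]
ft_force: [0.7, 0.1, 0.0]
width: 0.0365
(array([[ 0.66537968, -0.20953392,  0.12766321],
       [ 0.62998633, -0.33819861,  0.12830327]]), 37, 39, 'yaw', np.float64(-0.268442530350415), 'roll', np.float64(-0.004796460012232658))
time_s: 12.25
ee_pos: [0.5462, -0.1749, 0.109]
orientation: [0.0, 0.991, -0.133, 0.0]
ft_force: [-0.4, 0.8, 2.0]
width: 0.0198
```

```bash

python3 -m crank '[[1,0,0,-0.02,0,0,0],[1,0,0,-0.06,0,0,0],[1,0,0,-0.12,0,0,0],[1,0,0,-0.2,0,0,0],[1,0,0,-0.28,0,0,0],[1,0,0,-0.36,0,0,0],[1,0,0,-0.46,0,0,0],[1,0,0,-0.56,0,0,0],[1,0,0,-0.66,0,0,0],[1,0,0,-0.76,0,0,0],[1,0,0,-0.84,0,0,0],[1,0,0,-0.88,0,0,0],[1,0,0,-0.9,0,0,0],[1,0,0,-0.9,0,0,0]]'
python3 -c "
from h import *
q=get_image('side');p=get_image('top');print(state()['moment'],ytri(p,q,(.5304,-.2397,.31,-.268,0,0)))"
python3 go.py .5316 .1644 .289 1.3557 5
```

```text
time_s: 14.0
ee_pos: [0.546, -0.1749, 0.2886]
orientation: [-0.0, 0.991, -0.133, -0.0]
ft_force: [0.5, -0.1, -7.2]
width: 0.0197
[4.39068647e-01 6.25244276e-02 3.20770922e-05] (array([[ 0.66230504, -0.21607251,  0.31099209],
       [ 0.63141598, -0.32624621,  0.31365755]]), 39, 40, 'yaw', np.float64(-0.27334891422378893), 'roll', np.float64(-0.023290784612182595))
now [ 0.5459 -0.1748  0.2883] yawY -1.8383 tilt [-0.0009  0.0003] q6 1.49 F [-0.  -0.2 -6.7] w 0.0193 t 14.1
[-0.103, -0.323, -0.001] [0.0, 0.0, 0.787]
[-0.272, -0.204, -0.0] [0.0, 0.0, 0.787]
[-0.339, -0.009, -0.0] [0.0, 0.0, 0.787]
[-0.282, 0.19, -0.001] [0.0, 0.0, 0.787]
[-0.12, 0.318, -0.001] [0.0, 0.0, 0.787]
```

```bash
sed -i 's|^print("now"|if len(sys.argv)>6: rv=np.array([0,0,rv[2]+float(sys.argv[6])*2*np.pi])\nprint("now"|' go.py
python3 go.py .5316 .1644 .289 1.3557 5 -1
```

```text
now [ 0.5459 -0.1748  0.2883] yawY -1.8383 tilt [-0.0009  0.0003] q6 1.49 F [-0.  -0.2 -6.7] w 0.0193 t 14.1
[-0.103, -0.323, -0.001] [0.0, 0.0, -0.813]
[0.11, -0.321, -0.001] [0.0, 0.0, -0.813]
[0.28, -0.192, -0.001] [0.0, 0.0, -0.813]
[0.339, 0.012, -0.001] [0.0, 0.0, -0.813]
[0.265, 0.212, -0.001] [0.0, 0.0, -0.813]
```

```bash

python3 -m crank '[[1,-0.01,-0.03,0,0,0,-0.05],[1,-0.02,-0.07,0,0,0,-0.15],[1,-0.04,-0.12,0,0,0,-0.3],[1,-0.06,-0.19,0,0,0,-0.46],[1,-0.08,-0.26,0,0,0,-0.63],[1,-0.1,-0.32,0,0,0,-0.81]]'
python3 -m crank '[[1,0.02,-0.06,0,0,0,-0.16],[1,0.04,-0.13,0,0,0,-0.32],[1,0.07,-0.19,0,0,0,-0.49],[1,0.09,-0.26,0,0,0,-0.65],[1,0.11,-0.32,0,0,0,-0.81]]'
python3 -m crank '[[1,0.06,-0.04,0,0,0,-0.16],[1,0.11,-0.08,0,0,0,-0.32],[1,0.17,-0.12,0,0,0,-0.49],[1,0.22,-0.15,0,0,0,-0.65],[1,0.28,-0.19,0,0,0,-0.81]]'
python3 -m crank '[[1,0.07,0,0,0,0,-0.16],[1,0.14,0,0,0,0,-0.32],[1,0.2,0.01,0,0,0,-0.49],[1,0.27,0.01,0,0,0,-0.65],[1,0.34,0.01,0,0,0,-0.81]]'
python3 -m crank '[[1,0.05,0.04,0,0,0,-0.16],[1,0.11,0.08,0,0,0,-0.32],[1,0.16,0.12,0,0,0,-0.48],[1,0.2,0.16,0,0,0,-0.62],[1,0.24,0.19,0,0,0,-0.73],[1,0.26,0.21,0,0,0,-0.8],[1,0.265,0.21,0,0,0,-0.81],[1,0.265,0.21,0,0,0,-0.81]]'
python3 go.py .5316 .1644 .289 1.3557 1
python3 - <<'E'
from h import *
q=get_image('side');p=get_image('top')
cv2.imwrite('pics/t1.png',np.hstack([cv2.resize(q['image'][70:230,130:330],(500,400)),cv2.resize(p['image'][110:260,130:260],(300,346+54))])[:,:,::-1])
E
```

```text
time_s: 14.85
ee_pos: [0.5435, -0.107, 0.2886]
orientation: [-0.0, 0.982, 0.186, -0.0]
ft_force: [-0.5, 0.8, -7.2]
width: 0.0194
time_s: 15.48
ee_pos: [0.5408, -0.0395, 0.2886]
orientation: [-0.0, 0.875, 0.484, -0.0]
ft_force: [-0.4, -0.3, -6.3]
width: 0.0199
time_s: 16.1
ee_pos: [0.5387, 0.0279, 0.2886]
orientation: [-0.0, 0.68, 0.734, -0.0]
ft_force: [-0.1, -0.1, -5.8]
width: 0.02
time_s: 16.73
ee_pos: [0.5359, 0.0959, 0.2886]
orientation: [-0.0, 0.416, 0.909, -0.0]
ft_force: [-0.3, 1.0, -6.2]
width: 0.0196
time_s: 17.73
ee_pos: [0.5337, 0.1628, 0.2888]
orientation: [-0.0, 0.114, 0.993, -0.0]
ft_force: [-0.2, 0.5, -6.6]
width: 0.0197
now [0.5337 0.1628 0.2888] yawY 1.3425 tilt [-0.0003 -0.0004] q6 -1.09 F [-0.2  0.5 -6.6] w 0.0197 t 17.725
[0.012, 0.005, -0.001] [-0.001, -0.0, -0.017]
```

View pics/t1.png

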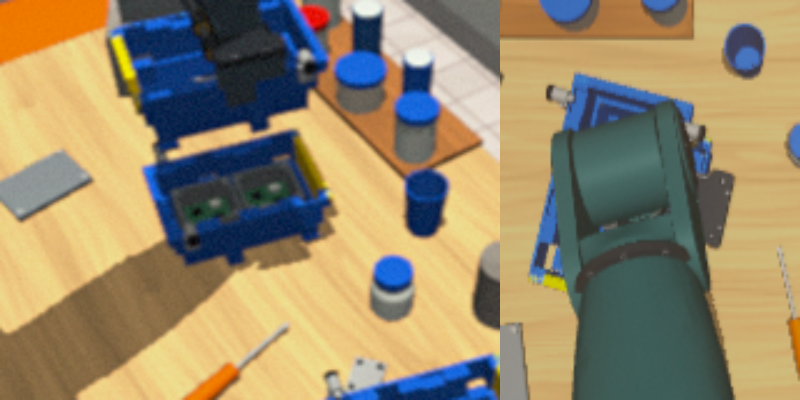

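Half turn done and the plate is still in. I'll move to just above the loaded tote (underside about 0.13) and compare the fits from there.

```bash
python3 go.py .5341 .1640 .189 1.3553 1
python3 -m crank '[[1,0,0.005,0.05,0,0,-0.01],[1,0,0.005,0.12,0,0,-0.02],[1,0,0.005,0.2,0,0,-0.02],[1,0,0.005,0.3,0,0,-0.02],[1,0,0.005,0.4,0,0,-0.02],[1,0,0.005,0.46,0,0,-0.02],[1,0,0.005,0.49,0,0,-0.02],[1,0,0.005,0.5,0,0,-0.02],[1,0,0.005,0.5,0,0,-0.02]]'
python3 go.py .5341 .1640 .189 1.3553 1
python3 - <<'E'
from h import *
q=get_image('side');p=get_image('top')
P,r=fit6((.5463,.2300,.220,-.2155+np.pi,0,0),[(p,[("-x",-1,.5),("-y",-1,-.3)])],free=(0,1,3),yel="none",W0=6.);print(P.round(4),r)
P2,r=fit6((.5463,.2300,.220,-.2155+np.pi,0,0),[(p,[("-x",-1,.5),("-y",-1,-.3),("-y",.4,1)])],free=(0,1,3),yel="none",W0=6.);print(P2.round(4),r)
im=p['image'].copy()
a=cv2.resize(im[120:250,140:250],None,fx=4,fy=4,interpolation=cv2.INTER_CUBIC)
for c,L in(((255,0,0),P),):
    X=proj(p,pts3(L,np.array([[.117,.077],[-.117,.077],[-.117,-.077],[.117,-.077]])))
    cv2.polylines(a,[np.int32((X-[140,120]+.5)*4)],True,c,1)
b=cv2.resize(q['image'][90:190,170:290],None,fx=4,fy=4)
h=max(len(a),len(b));f=lambda i:np.vstack([i,np.zeros((h-len(i),i.shape[1],3),np.uint8)])
o=np.hstack([f(a),f(b)]);print(o.shape);cv2.imwrite('pics/t2.png',cv2.resize(o,(780,int(o.shape[0]*780/o.shape[1])))[:,:,::-1])
E
```

```text
now [0.5338 0.1627 0.2889] yawY 1.3421 tilt [-0.0001 -0.0002] q6 -1.09 F [ 0.3 -0.7 -6.3] w 0.0199 t 17.825
[0.0, 0.007, 0.499] [-0.0, -0.0, -0.017]
time_s: 18.95
ee_pos: [0.5345, 0.1639, 0.1893]
orientation: [0.0, 0.106, 0.994, 0.0]
ft_force: [0.2, -0.1, -5.7]
width: 0.0198
now [0.5345 0.1639 0.1893] yawY 1.3583 tilt [0.0006 0.0001] q6 -1.1 F [ 0.2 -0.1 -5.7] w 0.0198 t 18.95
[0.002, -0.0, 0.002] [0.0, 0.001, 0.004]
[0.5428 0.2318 0.22   2.9278 0.     0.    ] [('-x', 19, -0.0), ('-y', 9, -0.01)]
[0.5428 0.2315 0.22   2.9347 0.     0.    ] [('-x', 19, -0.0), ('-y', 9, -0.04), ('-y', 8, 0.02)]
(520, 920, 3)
```

View pics/t2.png

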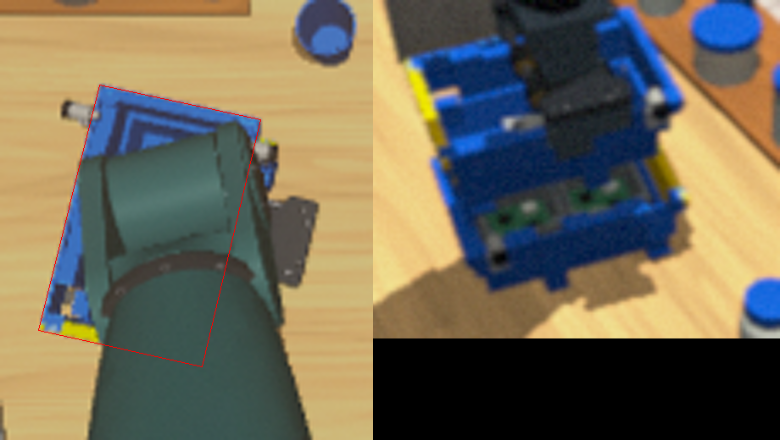

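```bash
python3 - <<'E'
from h import *
q=get_image('side');p=get_image('top')
G=(.5445,.2305,.220,-.2125+np.pi,0,0)
for es in(["-x",("-y",-1,-.3)],["-x",("-y",-1,-.4),("-y",.5,1)]):
    P,r=fit6(G,[(q,es)],free=(0,1),yel="none",W0=5.);print("side",P.round(4),r)
P,r=fit6(G,[(p,["-x",("-y",-1,-.3)])],free=(0,1),yel="none",W0=5.);print("top",P.round(4),r)
b=cv2.resize(q['image'][80:190,170:300],None,fx=6,fy=5.45,interpolation=cv2.INTER_CUBIC)
def dr(Q,c):
    X=proj(q,pts3(Q,np.array([[.117,.077],[-.117,.077],[-.117,-.077],[.117,-.077]])));cv2.polylines(b,[np.int32((X-[170,80]+.5)*[6,5.45])],True,c,1)
dr((.5465,.2299,.22,2.929,0,0),(255,0,0));dr((.5417,.2283,.09,-.2178,0,0),(255,255,0))
cv2.imwrite('pics/t3.png',b[:,:,::-1])
E
```

```text
side [0.5368 0.2141 0.22   2.9291 0.     0.    ] [('-x', 25, -0.0), ('-y', 2, 0.0)]
side [0.5401 0.2296 0.22   2.9291 0.     0.    ] [('-x', 25, -0.01), ('-y', 2, 3.02), ('-y', 6, -0.19)]
top [0.5428 0.2318 0.22   2.9291 0.     0.    ] [('-x', 25, 0.0), ('-y', 9, -0.02)]
```

View pics/t3.png

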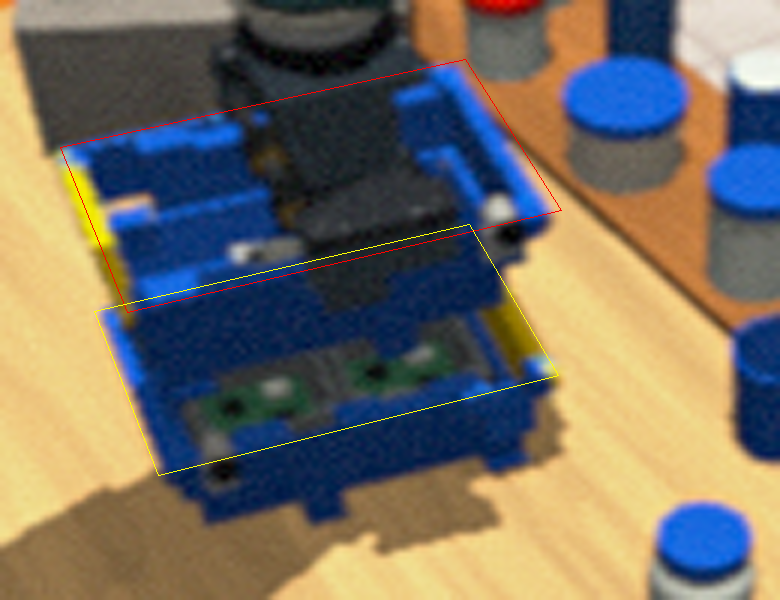

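Both cameras put the tote about 4 mm too near the robot relative to the loaded tote. The likely cause is that it re-nested differently within its play. I'll correct for that and tilt the yellow end up 0.09 rad, so the plain feet find their seats before the toes meet the catches.

```bash

python3 -m crank '[[1,-0.01,0,0,0,0.02,0],[1,-0.02,-0.003,0.01,0,0.06,0.005],[1,-0.035,-0.003,0.03,0,0.09,0.005],[1,-0.045,-0.003,0.06,0,0.115,0.005],[1,-0.045,-0.003,0.1,0,0.115,0.005],[1,-0.045,-0.003,0.13,0,0.115,0.005],[1,-0.045,-0.003,0.15,0,0.115,0.005],[1,-0.045,-0.003,0.16,0,0.115,0.005],[1,-0.045,-0.003,0.16,0,0.115,0.005]]'
python3 -m crank '[[1,0,0,0.005,0,0,0],[1,0,0,0.01,0,0,0],[1,0,0,0.01,0,0,0]]'
python3 -m crank '[[1,0,0,0.005,0,0,0],[1,0,0,0.01,0,0,0],[1,0,0,0.01,0,0,0]]'
python3 go.py .5341 .1640 .189 1.3553 1
```

```text
time_s: 20.27
ee_pos: [0.5428, 0.1614, 0.157]
orientation: [-0.045, 0.108, 0.993, 0.005]
ft_force: [-0.5, -0.1, -6.3]
width: 0.0196
time_s: 20.65
ee_pos: [0.5426, 0.1614, 0.1549]
orientation: [-0.045, 0.108, 0.993, 0.005]
ft_force: [0.5, 0.7, -7.1]
width: 0.0196
time_s: 21.02
ee_pos: [0.5424, 0.1614, 0.1528]
orientation: [-0.045, 0.108, 0.993, 0.005]
ft_force: [0.8, -0.2, -5.5]
width: 0.0192
now [0.5424 0.1614 0.1528] yawY 1.3544 tilt [-0.0883  0.0191] q6 -1.15 F [ 0.8 -0.2 -5.5] w 0.0192 t 21.025
[0.06, 0.004, -0.176] [-0.0, -0.115, -0.001]
```

```bash

python3 -m crank '[[1,-0.001,0,0.005,0,0,0],[1,-0.001,0,0.01,0,0,0],[1,-0.001,0,0.01,0,0,0]]'
python3 -m crank '[[1,-0.001,0,0.005,0,0,0],[1,-0.001,0,0.01,0,0,0],[1,-0.001,0,0.01,0,0,0]]'
```

```text
time_s: 21.4
ee_pos: [0.5424, 0.1615, 0.1508]
orientation: [-0.045, 0.108, 0.993, 0.005]
ft_force: [0.6, -0.5, -6.6]
width: 0.0199
time_s: 21.78
ee_pos: [0.5427, 0.1616, 0.1491]
orientation: [-0.045, 0.108, 0.993, 0.005]
ft_force: [-0.8, 2.1, -2.5]
width: 0.0193
```

```bash

python3 -m crank '[[1,-0.001,0,0.005,0,0,0],[1,-0.001,0,0.01,0,0,0],[1,-0.001,0,0.01,0,0,0]]'
python3 - <<'E'
from h import *
print(state()["moment"].round(2))
q=get_image('side');p=get_image('top')
b=cv2.resize(q['image'][90:190,170:300],None,fx=6,fy=5.9,interpolation=cv2.INTER_CUBIC)
cv2.imwrite('pics/t4.png',b[:,:,::-1])
E
```

```text
time_s: 22.15
ee_pos: [0.5429, 0.1615, 0.1473]
orientation: [-0.045, 0.108, 0.993, 0.005]
ft_force: [2.1, 0.2, 3.8]
width: 0.0198
[ 0.38  0.45 -0.1 ]
```

View pics/t4.png

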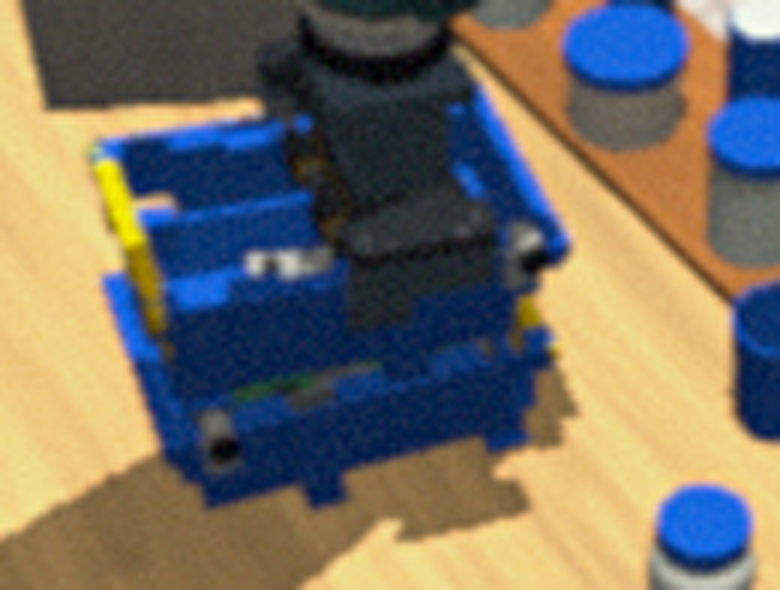

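The plain feet went 6 mm below rim height before contact, so they are in their seats. The plate is visible inside. Releasing.

```bash

python3 -m crank '[[0.7,0,0,0,0,0,0],[0.6,0,0,0,0,0,0],[0.5,0,0,0,0,0,0],[0.5,0,0,0,0,0,0],[0.5,0,0,0,0,0,0]]'
python3 -m crank '[[0.5,0,0,-0.1,0,0,0],[0.5,0,0,-0.25,0,0,0],[0.5,0,0,-0.4,0,0,0],[0.5,0,0,-0.55,0,0,0],[0.5,0,0,-0.6,0,0,0]]'
python3 - <<'E'
from h import *
q=get_image('side');p=get_image('top')
P,r=fit6((.546,.230,.18,2.925,-.05,0),[(p,["-x","-y",("+x",-.8,.8)]),(q,["-x","-y"])],free=(0,1,3,4),yel="+x",W0=6.);print(P.round(4),r)
a=cv2.resize(p['image'][130:240,140:240],(600,660)); a=a[:600]
cv2.imwrite('pics/r1.png',a[:,:,::-1])
E
python3 go.py .4443 .252 .28 1.3544 1
```

```text
time_s: 22.88
ee_pos: [0.5425, 0.1615, 0.1469]
orientation: [-0.045, 0.108, 0.993, 0.005]
ft_force: [0.8, -0.3, -0.2]
width: 0.0459
time_s: 23.5
ee_pos: [0.5542, 0.1593, 0.2693]
orientation: [-0.043, 0.108, 0.993, 0.005]
ft_force: [-0.3, 0.1, 0.0]
width: 0.0456
[ 0.5494  0.2281  0.18    2.9006 -0.0711  0.    ] [('-y', 13, -0.37), ('+x', 3, 1.74), ('-x', 25, 0.12), ('-y', 17, 0.51)]
now [0.5536 0.1592 0.2677] yawY 1.3544 tilt [-0.0861  0.0196] q6 -1.15 F [-0.4 -0.6  0.3] w 0.0458 t 23.6
[0.636, 0.336, -0.005] [0.001, -0.113, -0.0]
```

View pics/r1.png

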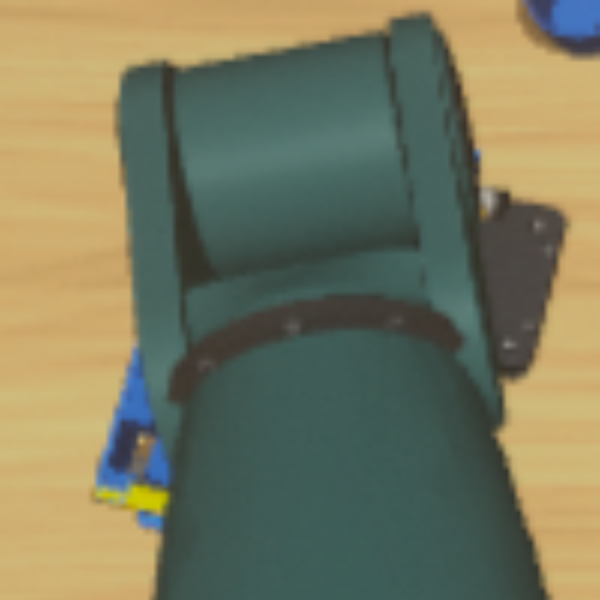

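```bash
python3 go.py .4367 .254 .25 1.3544 1
python3 -m crank '[[1,0.1,0.05,-0.02,0,0,0],[1,0.25,0.15,-0.01,0,-0.05,0],[1,0.4,0.25,0.03,0,-0.113,0],[1,0.55,0.32,0.06,0,-0.113,0],[1,0.68,0.34,0.09,0,-0.113,0],[1,0.68,0.34,0.09,0,-0.113,0],[1,0.68,0.34,0.09,0,-0.113,0]]'
python3 go.py .4367 .254 .20 1.3544 1
python3 - <<'E'
from h import *
q=get_image('side');p=get_image('top')
save(p,'y1.png')
b=cv2.resize(q['image'][90:190,150:280],None,fx=3,fy=3,interpolation=cv2.INTER_CUBIC)
a=cv2.resize(p['image'][130:230,140:240],None,fx=3,fy=3,interpolation=cv2.INTER_CUBIC)
cv2.imwrite('pics/y1.png',np.hstack([a,b])[:,:,::-1])
E
```

```text
now [0.5536 0.1592 0.2677] yawY 1.3544 tilt [-0.0861  0.0196] q6 -1.15 F [-0.4 -0.6  0.3] w 0.0458 t 23.6
[0.662, 0.337, 0.148] [0.001, -0.113, -0.0]
time_s: 24.48
ee_pos: [0.4336, 0.2551, 0.2605]
orientation: [-0.001, 0.108, 0.994, -0.0]
ft_force: [-0.0, -0.5, -0.8]
width: -0.0
now [0.4336 0.2551 0.2605] yawY 1.3548 tilt [-0.0019 -0.    ] q6 -0.87 F [-0.  -0.5 -0.8] w -0.0 t 24.475
[-0.017, -0.002, 0.303] [-0.001, -0.002, 0.001]
```

View pics/y1.png

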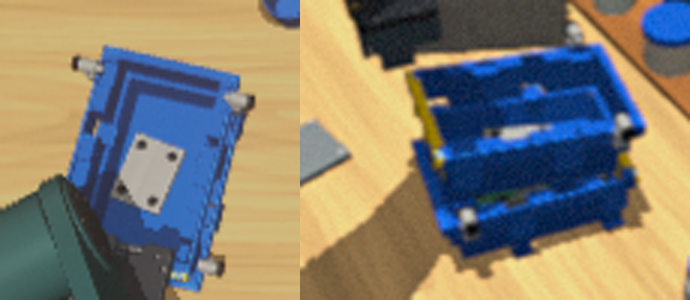

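```bash

python3 -m crank '[[1,-0.015,0,0.08,0,0,0],[1,-0.015,0,0.18,0,0,0],[1,-0.015,0,0.26,0,0,0],[1,-0.015,0,0.31,0,0,0],[1,-0.015,0,0.335,0,0,0],[1,-0.015,0,0.345,0,0,0],[1,-0.015,0,0.345,0,0,0]]'
python3 -m crank '[[1,0,0,0.01,0,0,0],[1,0,0,0.02,0,0,0],[1,0,0,0.02,0,0,0]]'
python3 -m crank '[[1,0,0,0.005,0,0,0],[1,0,0,0.01,0,0,0],[1,0,0,0.01,0,0,0]]'
```

```text
time_s: 25.45
ee_pos: [0.4368, 0.2545, 0.192]
orientation: [-0.001, 0.108, 0.994, 0.0]
ft_force: [0.2, 0.2, 0.4]
width: 0.0003
time_s: 25.82
ee_pos: [0.4369, 0.2547, 0.1884]
orientation: [-0.001, 0.108, 0.994, 0.0]
ft_force: [-2.8, 1.2, 3.9]
width: 0.0007
time_s: 26.2
ee_pos: [0.4362, 0.2548, 0.1865]
orientation: [-0.001, 0.108, 0.994, 0.0]
ft_force: [-8.7, 2.0, 12.9]
width: 0.0005
```

```bash

python3 -m crank '[[1,0.005,0,0.003,0,0,0],[1,0.01,0,0.006,0,0,0],[1,0.01,0,0.006,0,0,0]]'
python3 -m crank '[[1,0.005,0,0.005,0,0,0],[1,0.008,0,0.01,0,0,0],[1,0.008,0,0.01,0,0,0]]'
```

```text
time_s: 26.58
ee_pos: [0.4352, 0.2551, 0.1854]
orientation: [-0.0, 0.108, 0.994, 0.0]
ft_force: [-2.0, -0.2, 7.4]
width: 0.0003
time_s: 26.95
ee_pos: [0.4333, 0.2553, 0.1829]
orientation: [-0.0, 0.108, 0.994, 0.0]
ft_force: [1.3, 1.2, 1.5]
width: 0.0004
```

```bash

python3 -m crank '[[1,0.004,0,0.006,0,0,0],[1,0.008,0,0.012,0,0,0],[1,0.008,0,0.012,0,0,0]]'
python3 -m crank '[[1,0.004,0,0.006,0,0,0],[1,0.008,0,0.012,0,0,0],[1,0.008,0,0.012,0,0,0]]'
```

```text
time_s: 27.32
ee_pos: [0.4313, 0.2553, 0.1798]
orientation: [-0.001, 0.108, 0.994, -0.0]
ft_force: [-0.8, -0.3, -0.5]
width: 0.0003
time_s: 27.7
ee_pos: [0.4299, 0.2558, 0.1776]
orientation: [-0.001, 0.108, 0.994, -0.0]
ft_force: [0.7, -0.6, 0.2]
width: 0.0005
```

```bash

python3 -m crank '[[1,-0.01,0,0.005,0,0,0],[1,-0.02,0,0.01,0,0,0],[1,-0.02,0,0.014,0,0,0],[1,-0.02,0,0.014,0,0,0]]'
python3 -m crank '[[1,0,0,0.004,0,0,0],[1,0,0,0.008,0,0,0],[1,0,0,0.008,0,0,0]]'
python3 - <<'E'
from h import *
q=get_image('side');p=get_image('top')
print(ytri(p,q,(.546,.230,.174,2.925,0,0)))
b=cv2.resize(q['image'][90:190,150:280],None,fx=6,fy=5.9,interpolation=cv2.INTER_CUBIC)
cv2.imwrite('pics/y2.png',b[:,:,::-1])
E
```

```text
time_s: 28.2
ee_pos: [0.4339, 0.2549, 0.1749]
orientation: [-0.001, 0.108, 0.994, -0.0]
ft_force: [1.3, -0.6, 0.1]
width: 0.0003
time_s: 28.58
ee_pos: [0.434, 0.255, 0.1741]
orientation: [-0.001, 0.108, 0.994, -0.0]
ft_force: [-6.2, -3.1, 15.5]
width: 0.0004h.py:89: RuntimeWarning: Mean of empty slice.
  E=np.array(E);d=(E-E.mean(0))
  ret = ret.dtype.type(ret / rcount)
Traceback (most recent call last):
  File "h.py", line 93, in ytri
    Ep,lp=yline(p,Pg,0);Eq,lq=yline(q,Pg,0)
          ~~~~~^^^^^^^^
  File "h.py", line 90, in yline
    ln=cv2.fitLine(E.astype(np.float32),cv2.DIST_HUBER,0,.01,.01).ravel()
       ~~~~~~~~~~~^^^^^^^^^^^^^^^^^^^^^^^^^^^^^^^^^^^^^^^^^^^^^^^
cv2.error: OpenCV(4.12.0) /io/opencv/modules/imgproc/src/linefit.cpp:618: error: (-215:Assertion failed) npoints2 >= 0 || npoints3 >= 0 in function 'fitLine'
```

Solid contact at 0.174, which is the home height for the rim. I'll firm up a little, then withdraw and check.

```bash

python3 -m crank '[[1,0,0,0.002,0,0,0],[1,0,0,0.004,0,0,0],[1,0,0,0.004,0,0,0]]'
python3 -m crank '[[1,0,0,-0.02,0,0,0],[1,0,0,-0.1,0,0,0],[1,0,0,-0.25,0,0,0],[1,0,0,-0.45,0,0,0],[1,0,-0.2,-0.65,0,0,0],[1,0,-0.5,-0.8,0,0,0],[1,0,-0.8,-0.8,0,0,0],[1,0,-1,-0.8,0,0,0],[1,0,-1,-0.8,0,0,0],[1,0,-1,-0.8,0,0,0]]'
python3 - <<'E'
from h import *
q=get_image('side');p=get_image('top')
for f in ((0,1,3),(0,1,2,3,4,5)):
    P,r=fit6((.546,.230,.174,2.925,0,0),[(p,["-x","-y","+x"])],free=(0,1,3),W0=6.);print(P.round(4),r);break
P,r=fit6(P,[(q,["-x","-y"])],free=(0,1),W0=6.);print("side",P.round(4),r)
b=cv2.resize(q['image'][90:190,160:280],(480,400),interpolation=cv2.INTER_CUBIC)
a=cv2.resize(p['image'][140:240,150:230],(320,400),interpolation=cv2.INTER_CUBIC)
cv2.imwrite('pics/y3.png',np.hstack([a,b])[:,:,::-1])
E
```

```text
time_s: 29.05
ee_pos: [0.434, 0.2551, 0.174]
orientation: [-0.001, 0.108, 0.994, -0.0]
ft_force: [-11.2, -6.8, 28.0]
width: 0.0004
time_s: 30.3
ee_pos: [0.3914, 0.0599, 0.3332]
orientation: [-0.0, 0.108, 0.994, 0.0]
ft_force: [-0.4, -0.4, 0.6]
width: 0.0002
[0.5482 0.2299 0.174  2.9258 0.     0.    ] [('-x', 25, 0.09), ('-y', 25, -0.0), ('+x', 22, 0.08)]
side [0.5443 0.228  0.174  2.9258 0.     0.    ] [('-x', 25, 0.0), ('-y', 15, -0.02)]
```

View pics/y3.png

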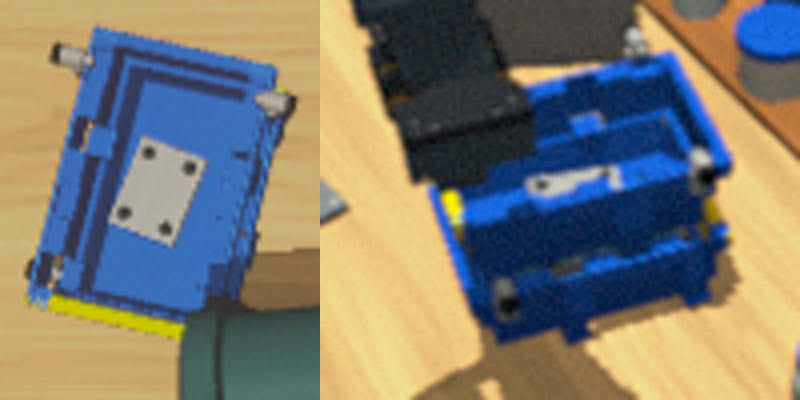

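The top view shows the tote in line, the plate inside and the offset about 1 mm. I have no picture views left, so I'll check the far end by touch: its rim should also stand at 0.174.

```bash
python3 go.py .6565 .206 .21 1.3548 2
```

```text
now [0.3914 0.0604 0.3328] yawY 1.3554 tilt [-0.0016  0.0003] q6 -1.26 F [0.9 0.  0.5] w 0.0005 t 30.4
[-0.57, 0.497, 0.306] [-0.0, -0.001, 0.0]
[-0.57, 0.497, 0.307] [-0.0, -0.001, 0.0]
```

```bash

python3 -m crank '[[1,-0.2,0.15,0,0,0,0],[1,-0.4,0.35,0,0,0,0],[1,-0.57,0.5,0.1,0,0,0],[1,-0.57,0.5,0.2,0,0,0]]'
python3 -m crank '[[1,-0.2,0.15,0.05,0,0,0],[1,-0.4,0.35,0.1,0,0,0],[1,-0.57,0.5,0.2,0,0,0],[1,-0.57,0.5,0.3,0,0,0],[1,-0.57,0.5,0.41,0,0,0],[1,-0.57,0.5,0.5,0,0,0],[1,-0.57,0.5,0.53,0,0,0],[1,-0.57,0.5,0.53,0,0,0],[1,-0.57,0.5,0.53,0,0,0]]'
python3 go.py .6565 .206 .18 1.3548 1
```

```text
time_s: 30.9
ee_pos: [0.5257, 0.1352, 0.291]
orientation: [-0.001, 0.107, 0.994, -0.0]
ft_force: [-0.8, 0.3, 0.1]
width: 0.0004
time_s: 32.02
ee_pos: [0.657, 0.206, 0.1871]
orientation: [-0.0, 0.108, 0.994, 0.0]
ft_force: [-1.3, -0.2, 0.7]
width: 0.0005
now [0.657  0.206  0.1871] yawY 1.3543 tilt [-0.0004  0.0005] q6 -1.08 F [-1.3 -0.2  0.7] w 0.0005 t 32.025
[0.002, -0.001, 0.036] [0.0, -0.001, -0.001]
```

```bash

python3 -m crank '[[1,0,0,0.02,0,0,0],[1,0,0,0.035,0,0,0],[1,0,0,0.035,0,0,0]]'
python3 -m crank '[[1,0,0,0.01,0,0,0],[1,0,0,0.018,0,0,0],[1,0,0,0.018,0,0,0]]'
python3 -m crank '[[1,0,0,0.004,0,0,0],[1,0,0,0.007,0,0,0],[1,0,0,0.007,0,0,0]]'
python3 -m crank '[[1,0,0,0.003,0,0,0],[1,0,0,0.005,0,0,0],[1,0,0,0.005,0,0,0]]'
```

```text
time_s: 32.4
ee_pos: [0.6564, 0.206, 0.1789]
orientation: [-0.001, 0.108, 0.994, -0.0]
ft_force: [0.1, 0.7, 0.7]
width: 0.0003
time_s: 32.78
ee_pos: [0.6565, 0.206, 0.1754]
orientation: [-0.001, 0.108, 0.994, -0.0]
ft_force: [0.5, -0.9, 0.5]
width: 0.0002
time_s: 33.15
ee_pos: [0.6566, 0.206, 0.1743]
orientation: [-0.001, 0.108, 0.994, 0.0]
ft_force: [0.2, -0.5, 0.4]
width: 0.0004
time_s: 33.52
ee_pos: [0.6569, 0.206, 0.1739]
orientation: [-0.0, 0.108, 0.994, 0.0]
ft_force: [-1.3, -0.6, 8.0]
width: 0.0009
```

The far end touches at 0.174 too, so the tote is level and home. I'll withdraw, take a last numeric check and hand in.

```bash

python3 -m crank '[[1,0,0,-0.03,0,0,0],[1,0,0,-0.15,0,0,0],[1,0,0,-0.35,0,0,0],[1,0,0,-0.55,0,0,0],[1,0,-0.3,-0.7,0,0,0],[1,0,-0.6,-0.7,0,0,0],[1,0,-0.9,-0.7,0,0,0],[1,0,-0.9,-0.7,0,0,0],[1,0,-0.9,-0.7,0,0,0]]'
python3 - <<'E'
from h import *
q=get_image('side');p=get_image('top')
P,r=fit6((.546,.230,.174,2.925,0,0),[(p,["-x","-y","+x"])],free=(0,1,3),W0=6.);print("top tote",P.round(4),r)
try: print(ytri(p,q,P))
except Exception as e: print("no ytri")
B,r=fit((.5304,-.2397,-.268),.09,[(p,["+x","-x","-y"])]);print("base",B.round(4),r)
print("plate",[atz(p,px(d["location"]),.088).round(3).tolist() for d in spot_point(p,"anchor_plate")])
print(state()["ft_force"],state()["time_s"])
E
```

```text
time_s: 34.65
ee_pos: [0.6183, 0.0304, 0.3134]
orientation: [-0.001, 0.108, 0.994, 0.0]
ft_force: [-0.4, -0.9, -0.3]
width: 0.0004
top tote [0.5482 0.2299 0.174  2.9255 0.     0.    ] [('-x', 23, 0.17), ('-y', 25, -0.0), ('+x', 22, 0.14)]
(array([[0.44816015, 0.31874316, 0.15387204],
       [0.4194747 , 0.18821413, 0.1690968 ]]), 38, 36, 'yaw', np.float64(-0.21632423970532522), 'roll', np.float64(-0.11343137758878577))
base [ 0.5325 -0.2395 -0.2682] [('+x', 24, 0.18), ('-x', 25, 0.16), ('-y', 24, -0.01)]
plate [[0.552, 0.243, 0.088], [0.533, -0.093, 0.088], [0.568, 0.314, 0.088]]
[-0.15329208 -0.56044332 -0.68920575] 34.8
```

```bash
python3 -c "
from plant import *
print(finish_job())"
```

```text
the job is handed in; nothing more can be done
None
```

The tote now stands on the loaded tote, turned half round, with the steel plate inside. I handed the job in at about 35 s of the 56 s allowed. No verdict came back, so what follows rests on my own checks.

**What I did**
- **Grip:** On the first lift the fingers were still closing and held the rim too high. I lowered the tote back into the base tote, regripped at full depth and lifted again.
- **Placing:** Close up, the cameras showed the tote about 4 mm off along its length, so I corrected that. I set the plain feet into their seats first, with the yellow end tilted up.
- **Pressing:** I pressed the yellow rim. Resistance peaked at about 13 N, fell away as the catches passed, and came to a hard stop at 0.174 m. I finished with 28 N, under the 60 N limit.

**Last checks**
- **Height and level:** The yellow and far end rims both touched at about 0.174 m. The far end held 8 N without the yellow end lifting, so the catches are holding.
- **Position:** The top camera puts the tote about 1.3 mm and 0.001 rad from the loaded tote's starting pose. I did not measure the loaded tote again afterwards.
- **Plate and base tote:** The plate is in the tote, roughly in the middle. The base tote moved little if at all, about 2 mm by the fit.
- **Robot:** It is clear of everything.

**What disagreed or went unchecked**
- **Sideways tilt:** A two-camera estimate gave 0.11 rad. I discounted it because the side camera was probably following the lower edge of the yellow face, and such a tilt would not fit a hard stop at 0.174 m.
- **Far end:** The side camera's fit differs by 2.6 mm from its earlier fit of the loaded tote. That left the far end's height in doubt, which is why I checked it by touch.
- **Catches:** I did not see or measure the catch noses directly.

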